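# Start the sculpting wheel at the marked speed

### The job

Get the bench-top sculpting wheel going at the marked speed: turn the black speed dial clockwise until its white pointer line stands at the red marker on the scale and let go of it. Only then push the green sprung start plunger fully home, hold it in for a good second and let it spring right back out. Leave the terracotta cup, the jar and the brush where they are.

Things in the scene. Friction and masses are not known exactly. Their poses are not given: they have to be found in the camera images.
- wheel: The machine, white, fixed: sloped control console (330 mm wide) in front; behind it a round wheel head with a plywood bat, 250 mm across, top 130 mm high, centre 235 mm behind the origin, with a grey clay vase 100 mm tall fixed on it. Origin on the table top under the control panel's centre; x points from the operator's side to the wheel head, y to the operator's left, z up
- panel_center (a point): Centre of the dark control panel's face, 89 mm high. The panel (170 mm along x, 318 mm along y) slopes 28 degrees. x points up the slope to the wheel head, y to the operator's left, z is the outward normal, which leans 28 degrees from vertical back to the operator's side. Dial in the left half (+y), plunger in the right half (-y)
- guard_mid (a point): Middle of a steel guard bar, 12 mm thick, 110 mm long, parallel to the panel's y, over the right half: 76 mm out from the panel and 36 mm up the slope from the plunger's axis, with a leg to the panel at each end. It is in the way of a tool coming straight down on the plunger; a tool along the panel's normal passes it. Axes as panel_center
- dial_grip (a point): On the black dial's axis, at grip height, 37 mm out from the panel. z is the panel's outward normal; x lies along the grip bar and turns with it, the white pointer line on its -x end. Bar 42 mm long (x), 14 thick (y), from 12 to 44 mm out from the panel, on a round skirt 44 mm across (top 14 mm out). Light friction (0.05 N m), stays where it is left
- mark_tip (a point): The red marker, a small clip 17 x 6 x 5 mm on the dial's scale, 44 mm from the dial's axis; this point is at its middle on top, 6 mm out from the panel. Its -x axis points outward from the dial's axis through the marker. It does not move
- dial (a joint): Angle of the dial, rad: 0 to 4.4, growing clockwise as seen from outside the panel. At 0 the pointer points to the lower left of the panel (between the wheel's -x and +y). It starts between 0.1 and 0.8
- mark (a joint): Angle of the red marker on the same scale as the dial, rad, between 1.5 and 2.5: pointer and marker agree when the two joint values are equal
- plunger_top (a point): Middle of the top face of the green start plunger, a round cap 32 mm across standing on a steel stem (30 mm out from the panel when out, 12 mm when fully in); moves with it. Its z axis is the panel's outward normal, x points up the slope, y to the operator's left; pushing is along -z
- plunger (a joint): Stroke of the plunger, m: 0 = fully out, 0.018 = fully home (hard stop). Its spring takes 4 N to start and 10 N at the end, and pushes it back out when let go
- pot_center (a point): Bystander: terracotta cup, 84 mm across, 85 mm tall, standing on the table beside the console, on either side; this point is on its axis, half-way up
- jar_center (a point): Bystander: amber glass jar with white cap, 60 mm across, 85 mm tall, standing on the table beside the console, on the other side from the cup; this point is on its axis, half-way up
- brush_center (a point): Bystander: a flat brush, 200 x 42 x 20 mm, lying on the table in front of the console, along its x axis; this point is at its middle

How it is judged (in metres and radians):
On the way, in this order (a step that is already met when the one before it is completed fails the run):
1. the dial's pointer stands at the red marker, let go, with the plunger still out (angle between the x axis of dial_grip and the x axis of mark_tip, either way round below 0.12 rad and value of joint plunger below 0.003 m and contact force between each of the arm, the fingers and wheel below 0.1 N), for 0.2 s.
2. the plunger is pushed fully home and held there (value of joint plunger above 0.0165 m and angle between the x axis of dial_grip and the x axis of mark_tip, either way round below 0.12 rad), for 0.8 s.
At the end, for the whole second after the job is handed in: The dial's pointer is within 0.12 rad (7 degrees) of the red marker, the plunger, after having been held fully home (within 1.5 mm of its stop) for at least 0.8 s with the dial set, is back out (within 2 mm), and cup, jar and brush are within 30 mm of where they stood (angle between the x axis of dial_grip and the x axis of mark_tip, either way round below 0.12 rad and value of joint plunger below 0.002 m and distance of each of pot_center, jar_center, brush_center from where it was at the start of the episode below 0.03 m); the robot touches nothing.
It fails at once if the plunger is pushed in (12 mm or more) while the dial is off the marker (value of joint plunger above 0.012 m and angle between the x axis of dial_grip and the x axis of mark_tip, either way round above 0.15 rad).
It fails at once if cup, jar or brush is shifted by more than 30 mm or the cup or jar tipped (distance of any of pot_center, jar_center, brush_center from where it was at the start of the episode above 0.03 m or angle between any of pot_center, jar_center's own z axis and vertical above 0.5 rad).
It also fails if it takes over 67 s, if anything falls off the work surface, if the arm or the gripper's body presses on something with over 40 N, if the wrist force passes 120 N, or if a joint passes its speed limit or range.

### The arm

A 6-joint arm with a two-finger parallel gripper is mounted at the origin on the work surface. World frame = base frame: x ahead of the robot, y to its left, z up, the work surface at z = 0. Lengths are in mm, angles in rad, forces in N, time in s.
With the tool pointing down it reaches from about 275 to 750 mm from the base axis. Payload 10.2 kg.
Tool frame: the origin (TCP) lies midway between the tips of the shut fingers; the grasp point (between the pads) lies grip_depth behind it (grip_depth is the distance from the TCP to the grasp point, in mm); z points along the fingers, y is the line along which they close (so a half turn about z gives the same grasp; the last joint's range is limited). The gripper opens to 85 mm and grips with 20 to 120 N. Pads are 22 mm wide; open, the fingers measure 114 mm over their backs; the gripper's body (76 mm by 85 mm) begins 54 mm behind the grasp point. The pads swing forward as they close: fully open they stand 13 mm farther back than shut.
Start: joints at [0.992, 0.313, 1.498, -0, 1.331, -0.223], TCP at [182.892, 492.12, 231.294] pointing down, gripper open.
Joint ranges: [-2.94, 2.94], [-0.97, 2.17], [0.19, 2.56], [-1.23, 4.37], [0.02, 3.11], [-2.88, 2.88]. Speed limits (rad/s): [2.39, 2.39, 3.01, 3.14, 3.14, 3.14].

### API

Orientations are given as a unit quaternion [w, x, y, z].
In Python, from rig import * gives the robot as it stands.
- The arm moves only by the tool servo_tool, never from a script. Its argument "commands" is a list of rows, each a list of 3 entries, a list of its own where there are three numbers: the gripper command: -1 is fully open, 1 is shut, values between are in proportion, then the shift along the tool's x, y, z in m, then the turn, a rotation vector about the tool's x, y, z in units of 6 degrees (1.0 is 6 degrees). In form: [[grip, [dx, dy, dz], [ax, ay, az]], ...]. A call has 1 to 10 rows; each row shifts and turns the commanded pose from where the row before left it, along the tool's axes as they then stand; what a row does not reach is not made up. A row lasts 1/12 s, in which the tool goes at most 41.7 mm and 7.16 degrees, less where a joint would pass 70% of its speed; a pose out of reach is approached as far as the arm can. A call is refused whole if a number of a shift passes 0.0417 or a number of a turn 1, either way. A call with a gripper value outside its range is refused whole. The fingers move at their own pace and stop on an object; "squeeze" is the grip in N (left out, the last holds). Time passes only in rows, so rows that do not move let the fingers close. It gives the time, the measured TCP pose, the force, the opening and the grip force at its end, in the units of the state.
- sense(): the state, without advancing time (a new reading comes with each control period).
- capture(name): name is "scene" or "top"; returns a dict with "pixels" (400x640x3 uint8, red, green, blue), "z_map" (400x640 float32, mm along the optical axis (not along the pixel's ray), 0 where there is no reading), "fx", "fy", "cx", "cy" (pixels), "rvec" (rotation vector, rad) and "tvec" (3), from world to camera coordinates, as OpenCV has them. Camera axes: x right, y down, z forward; pixel columns grow to the right and rows downward; lengths in mm; the calibration is good to about 2 mm. A picture is of the moment at which its call begins.
- finish_job(): hands the job in; it is judged then, once.
The state is a dict: "time_s": time; "joints": joint angles; "dq": joint speeds; "tau": joint torques, N m; "eef_pos": TCP position; "ee_rot": TCP orientation; "force": force on the tool from outside, world axes, zero at the start; "wrist_torque": the same for the moment, N m; "grip_width": opening from 0.0 (shut) to 1.0 (fully open); "grip_force": force on a finger pad.
Only numpy, scipy, OpenCV 4.12 (cv2) and the standard library are available. Lean on these libraries where they do the work, as an engineer would, in place of code of your own. Each camera call takes 0.05 s, during which the arm holds its last target. There are 200 camera calls.

## Working session

There is one attempt and no reset: what is moved stays moved. The work goes in short steps, Python scripts to look and compute and a tool call to move; the robot and the scene stay as the last step left them, time stands still between calls to the robot, and variables do not carry over. Pictures are saved under pics/ and viewed, at most 10 in all, crops included, and the job is handed in when it is done.

Besides the shell and the picture viewer there is one more tool, called after "Request:" in YAML: its name, and indented under it one key for each argument. servo_tool: Moves the arm, as the interface text tells. Its arguments: {"type":"object","properties":{"commands":{"type":"array"},"squeeze":{"type":"number"}},"required":["commands"]}

```bash
mkdir -p pics; ls
python3 - <<'E'
from rig import *
import cv2,numpy as np
s=sense();print({k:np.round(v,3) for k,v in s.items()})
for n in("scene","top"):
    c=capture(n);np.savez(f"pics/{n}0.npz",**c);cv2.imwrite(f"pics/{n}0.png",c["pixels"][:,:,::-1])
    R=cv2.Rodrigues(np.array(c["rvec"],float))[0];print(n,c["fx"],c["cx"],c["cy"],-R.T@np.array(c["tvec"]).ravel(),R[2])
E
```

```text
pics
{'time_s': np.float64(0.0), 'joints': array([ 0.992,  0.313,  1.498, -0.   ,  1.331, -0.223]), 'dq': array([ 0.001,  0.001,  0.   , -0.   ,  0.   , -0.001]), 'tau': array([ 2.0000e-03, -4.1227e+01, -2.5974e+01, -0.0000e+00,  4.0000e-03,
       -0.0000e+00]), 'eef_pos': array([182.753, 491.879, 230.706]), 'ee_rot': array([-0.   ,  0.177,  0.984, -0.001]), 'force': array([-0.623,  0.013,  0.112]), 'wrist_torque': array([-0.042,  0.016,  0.037]), 'grip_force': np.float64(0.0), 'grip_width': np.float64(1.0)}
scene 479.87770111771795 326.3627018437106 201.1666922762531 [1058.74193856  388.55351929  900.95009107] [-0.47781663 -0.35047633 -0.80551698]
top 424.646617096312 325.29845906462856 190.5686496812299 [ 432.79308318   49.98488746 1203.19613273] [ 0.11269932 -0.00549906 -0.99361392]
```

View pics/scene0.png

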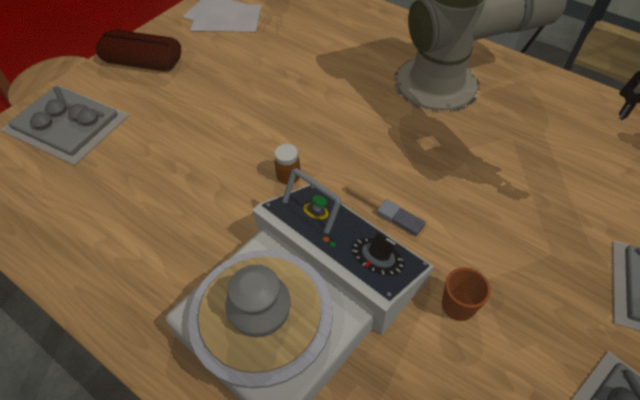

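View pics/top0.png

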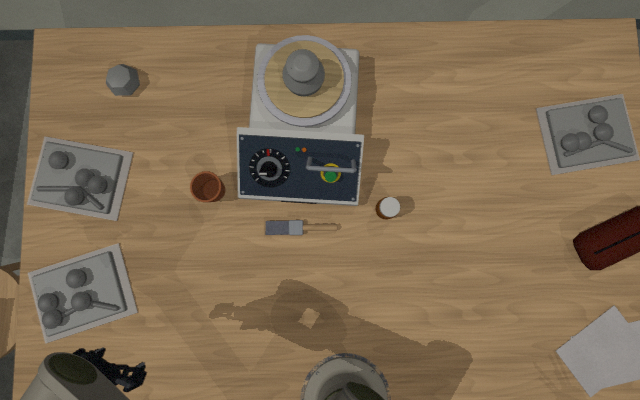

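The scene view shows the console with its dial at (380,250), the green plunger at (318,203) under the guard, the cup at (466,292) and the jar at (287,162). In the top view the dial is at (268,168), the red marker at (268,153), the plunger at (331,173) and the brush at (300,228).

```bash
cat > h.py <<'E'
import numpy as np,cv2
def load(n):
    c=dict(np.load(f"pics/{n}.npz"));c["R"]=cv2.Rodrigues(c["rvec"].astype(float))[0];c["t"]=c["tvec"].ravel().astype(float);c["o"]=-c["R"].T@c["t"];return c
def cloud(c):
    v,u=np.mgrid[:400,:640];z=c["z_map"].astype(float)
    P=np.stack([(u-c["cx"])/c["fx"]*z,(v-c["cy"])/c["fy"]*z,z],-1);return (P-c["t"])@c["R"]
def ray(c,u,v):
    d=c["R"].T@np.array([(u-c["cx"])/c["fx"],(v-c["cy"])/c["fy"],1]);return d/np.linalg.norm(d)
def onplane(c,uv,p0,n):
    d=ray(c,*uv);return c["o"]+d*((p0-c["o"])@n)/(d@n)
def proj(c,P):
    q=c["R"]@P+c["t"];return np.array([c["fx"]*q[0]/q[2]+c["cx"],c["fy"]*q[1]/q[2]+c["cy"]])
E
python3 - <<'E'
from h import *
roi={"top0":(225,125,370,210),"scene0":(245,180,435,310)}
for n in roi:
    c=load(n);P=cloud(c);x0,y0,x1,y1=roi[n];hsv=cv2.cvtColor(c["pixels"],cv2.COLOR_RGB2HSV).astype(int);H,S,V=hsv[...,0],hsv[...,1],hsv[...,2]
    m=np.zeros((400,640),bool);m[y0:y1,x0:x1]=1
    blue=m&(V<85)&(H>95)&(H<130)&(c["z_map"]>0)
    q=P[blue]
    for _ in range(6):
        p0=q.mean(0);nn=np.linalg.svd(q-p0,full_matrices=False)[2][2];nn*=np.sign(nn[2]);r=(P[blue]-p0)@nn;q=P[blue][abs(r)<4]
    print(n,len(q),"p0",p0,"n",nn,"tilt",np.degrees(np.arccos(nn[2])),"yaw",np.degrees(np.arctan2(-nn[1],-nn[0])))
    # panel outline
    k=np.zeros((400,640),np.uint8);k[blue]=255;k=cv2.morphologyEx(k,cv2.MORPH_CLOSE,np.ones((5,5)));cs=max(cv2.findContours(k,0,1)[0],key=cv2.contourArea)
    hull=cv2.convexHull(cs);ap=cv2.approxPolyDP(hull,8,True)[:,0];W=np.array([onplane(c,a,p0,nn) for a in ap]);print(ap.tolist(),W.round(0).tolist(),"ctr",W.mean(0).round(1),[np.linalg.norm(W[i]-W[i-1]).round() for i in range(len(W))])
    for nm,mm in dict(green=m&(H>50)&(H<80)&(S>140)&(V>60),red=m&((H<6)|(H>174))&(S>150)&(V>80),yel=m&(H>22)&(H<32)&(S>170)).items():
        l,N,st,ce=cv2.connectedComponentsWithStats(mm.astype(np.uint8))[0:4]
        for i in range(1,l):
            if st[i,4]>5: print(nm,st[i],ce[i].round(1),np.median(P[N==i],0).round(1))
    cv2.imwrite(f"pics/c_{n}.png",cv2.resize(c["pixels"][y0:y1,x0:x1,::-1],None,fx=4,fy=4,interpolation=2)[:600])
E
```

```text
top0 5368 p0 [621.35588311 111.43026635  90.17610262] n [-0.46855809  0.03655122  0.88267623] tilt 28.033099866302944 yaw -4.460488779606592
[[239, 135], [360, 142], [355, 200], [241, 194]] [[704.0, 264.0, 128.0], [679.0, -48.0, 127.0], [536.0, -37.0, 51.0], [559.0, 274.0, 50.0]] ctr [619.5 113.2  89.1] [np.float64(165.0), np.float64(313.0), np.float64(163.0), np.float64(311.0)]
green [295 147   5   4  16] [297.2 148.6] [666.9 115.2 117.4]
green [325 172  12  10  95] [330.1 176. ] [594.2  31.  113.4]
red [267 149   3   7  16] [267.7 152.2] [660.  191.9 113. ]
yel [324 163  14   4  29] [331.  164.7] [626.5  27.3  96.9]
yel [321 171   7  11  24] [322.8 176.2] [597.9  49.6  82.4]
yel [334 172   7  10  21] [337.9 176.3] [597.7   9.2  83.2]
scene0 4704 p0 [634.7957528  123.25135011  95.13310865] n [-0.46753939  0.03738196  0.88318147] tilt 27.97144331528439 yaw -4.571340662987871
[[264, 206], [311, 183], [427, 266], [389, 299]] [[682.0, -42.0, 127.0], [531.0, -41.0, 47.0], [568.0, 277.0, 53.0], [707.0, 264.0, 127.0]] ctr [622.1 114.6  88.8] [np.float64(307.0), np.float64(170.0), np.float64(320.0), np.float64(158.0)]
green [313 196  14  10  98] [319.3 200.5] [599.5  33.3 113.2]
green [330 242   5   4  16] [332.2 243.6] [667.8 114.9 116. ]
red [365 261   6   6  20] [367.7 263.5] [662.9 193.  113.8]
yel [304 204  24  15 104] [314.9 213. ] [619.9  38.7  92.6]
```

View pics/c_top0.png

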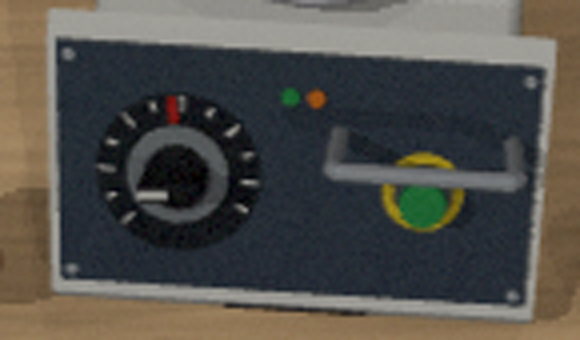

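View pics/c_scene0.png

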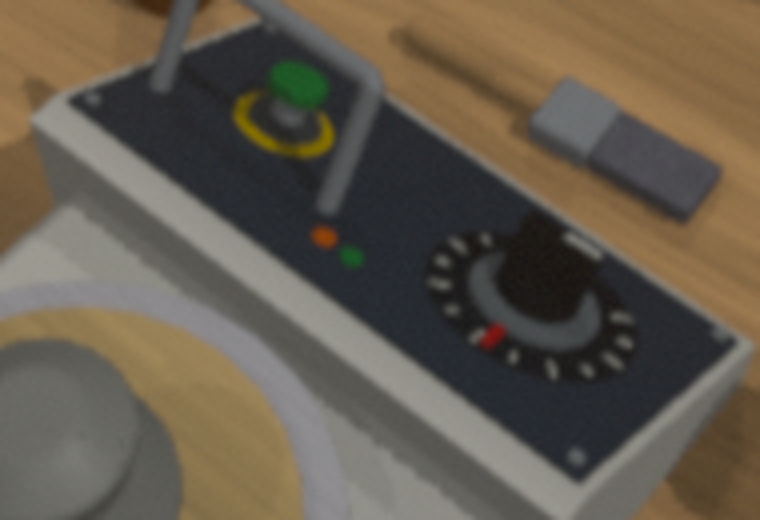

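The crops show the dial's scale disc centred near top pixel (270,167.5), the pointer line near (263,174) pointing lower left, and the red marker at (268,152). I'll now get metric positions in the panel frame.

```bash
cat >> h.py <<'E'
nrm=np.array([-.4682,.0370,.8828]);nrm/=np.linalg.norm(nrm)
pc=np.array([620.3,113.5,89.])
yp=np.cross([0,0,1],-np.array([nrm[0],nrm[1],0]));yp/=np.linalg.norm(yp)
xp=np.cross(yp,nrm);F=np.stack([xp,yp,nrm])   # F@(P-pc)= panel coords
E
python3 - <<'E'
from h import *
print(F.round(4))
allq=[]
for n in("top0","scene0"):
    c=load(n);Q=(cloud(c)-pc)@F.T
    hsv=cv2.cvtColor(c["pixels"],cv2.COLOR_RGB2HSV).astype(int);V=hsv[...,2];S=hsv[...,1]
    inb=(abs(Q[...,0])<80)&(abs(Q[...,1])<155)
    L=inb&(Q[...,1]>20)
    pl=inb&(abs(Q[...,2])<6);print(n,"plane off",np.median(Q[pl][:,2]))
    b=L&(Q[...,2]>35)&(Q[...,2]<50);q=Q[b];print("bar",len(q),q.mean(0),np.ptp(q,axis=0),np.percentile(q[:,2],[10,50,90]))
    rr=cv2.minAreaRect(q[:,:2].astype(np.float32));print(rr)
    s=L&(Q[...,2]>10)&(Q[...,2]<18);q=Q[s];print("skirt",len(q),cv2.minEnclosingCircle(q[:,:2].astype(np.float32)))
    w=L&(V>130)&(S<60);
    l,N,st,ce,=cv2.connectedComponentsWithStats((w&(Q[...,2]>30)).astype(np.uint8))
    for i in range(1,l):
        if st[i,4]>2: print("white",st[i],ce[i],Q[N==i].mean(0))
    h=inb&(Q[...,1]<0)&(hsv[...,0]>50)&(hsv[...,0]<80)&(S>130)&(Q[...,2]>15);print("cap",Q[h].mean(0),np.ptp(Q[h],axis=0))
    g=inb&(Q[...,1]<0)&(Q[...,2]>66)&(Q[...,2]<90);print("guard",Q[g].mean(0),np.ptp(Q[g],axis=0))
for n,uv in(("top0",(267.7,152.2)),("scene0",(367.7,263.5))): 
    c=load(n);print("mark",F@(onplane(c,uv,pc+6*nrm,nrm)-pc))
for n,uv in(("top0",(263,174)),("scene0",(245+584/4,180+246/4))):
    c=load(n);print("ptr",F@(onplane(c,uv,pc+44*nrm,nrm)-pc))
for n,uv in(("top0",(269.9,167.6)),("scene0",(378,256))):
    c=load(n);print("disc",F@(onplane(c,uv,pc+1*nrm,nrm)-pc))
for n,cc in(("top0",((206,187),(388,208),(300,228))),):
    c=load(n);[print("bystander",onplane(c,u,np.array([0,0,h]),np.array([0,0,1.]))) for u,h in zip(cc,(85,85,20))]
E
```

```text
[[ 0.8801 -0.0696  0.4697]
 [ 0.0788  0.9969 -0.    ]
 [-0.4682  0.037   0.8828]]
top0 plane off 0.6233281116937422
bar 98 [-1.34710039 77.04752608 43.58359281] [14.85528133 41.61124971 13.74797008] [40.30596268 43.88881771 46.5323172 ]
((-1.5783977508544922, 77.83468627929688), (14.579181671142578, 41.61957931518555), 1.1645033359527588)
skirt 88 ((1.7701884508132935, 76.5633544921875), 28.72597885131836)
white [260 173   6   1   6] [262.5 173. ] [-2.74134339 88.56705637 46.13258272]
cap [ -5.99893019 -84.75327363  30.39956857] [27.0899392  28.94526885 10.77750046]
guard [ 30.97253969 -85.40991442  80.20505125] [ 13.61138451 123.67827245  21.03586677]
scene0 plane off -0.7833661719289754
bar 150 [ 1.22171583 80.4275235  40.78180982] [15.00450525 40.9421125  10.11885278] [36.49546356 41.76461156 43.81463037]
((-0.3333473205566406, 79.57952880859375), (14.969608306884766, 41.02347183227539), 0.7791727781295776)
skirt 149 ((0.6252005696296692, 80.20618438720703), 21.65399169921875)
cap [ -2.34957462 -81.79485655  28.28682515] [29.30536946 29.54437607  8.36900803]
guard [ 33.575019   -79.77506944  76.71099232] [ 12.84340577 125.5793383   16.13373548]
mark [41.22443842 81.39555743  6.        ]
mark [45.47636071 83.00679535  6.        ]
ptr [-6.14305924 87.62866881 44.        ]
ptr [-2.91450953 90.8317194  44.        ]
disc [-2.46480968 76.18103258  1.        ]
disc [-0.8880354  80.59997183  1.        ]
bystander [575.73136157 359.70973337  85.        ]
bystander [ 509.88523896 -120.66207301   85.        ]
bystander [463.90936113 115.86538069  20.        ]
```

```bash
cat >> h.py <<'E'
from scipy.spatial.transform import Rotation as Ro
def toW(q): return pc+F.T@np.array(q,float)
def plan(P,ang=0.,out=True):
    """ang: tool y at angle (deg) clockwise seen from outside, from panel x"""
    from rig import sense
    s=sense();w=s["ee_rot"];Rc=Ro.from_quat([w[1],w[2],w[3],w[0]]);a=np.radians(ang)
    ty=np.cos(a)*xp-np.sin(a)*yp;tz=-nrm;tx=np.cross(ty,tz)
    Rt=Ro.from_matrix(np.stack([tx,ty,tz],1))
    rv=(Rc.inv()*Rt).as_rotvec();d=np.array(P)-s["eef_pos"]
    print("t",s["time_s"].round(2),"TCPpanel",(F@(s["eef_pos"]-pc)).round(1),"turn[6deg]",(np.degrees(rv)/6).round(2),"shift now-frame",Rc.inv().apply(d).round(1),"shift target-frame",Rt.inv().apply(d).round(1),"q",np.round(s["joints"],2),"F",np.round(s["force"],1),"w",np.round(s["grip_width"],2))
E
python3 - <<'E'
import rig;from h import *
print([k for k in dir(rig) if k[0]!='_'],getattr(rig,"grip_depth",None))
plan(toW([-.8,78.8,130]),2)
for n in("top0","scene0"):
    c=load(n);Q=(cloud(c)-pc)@F.T
    b=(abs(Q[...,0])<80)&(abs(Q[...,1]-79)<60)&(Q[...,2]>39)&(Q[...,2]<50);q=Q[b][:,:2];v=np.linalg.svd(q-q.mean(0))[2][0];print("bar dir",np.degrees(np.arctan2(v[0],v[1])),len(q))
E
```

```text
['PlanningError', 'capture', 'finish_job', 'grip_depth', 'sense'] 18.700000000000003Traceback (most recent call last):
  File "<stdin>", line 3, in <module>
  File "h.py", line 26, in plan
    print("t",s["time_s"].round(2),"TCPpanel",(F@(s["eef_pos"]-pc)).round(1),"turn[6deg]",(np.degrees(rv)/6).round(2),"shift now-frame",Rc.inv().apply(d).round(1),"shift target-frame",Rt.inv().apply(d).round(1),"q",np.round(s["joints"],2),"F",np.round(s["force"],1),"w",np.round(s["grip_width"],2))
              ^^^^^^^^^^^^^^^^^
AttributeError: 'float' object has no attribute 'round'
```

```bash
sed -i 's/s\["time_s"\].round(2)/round(float(s["time_s"]),2)/' h.py
python3 - <<'E'
from h import *
plan(toW([-.8,78.8,130]),2)
for n in("top0","scene0"):
    c=load(n);Q=(cloud(c)-pc)@F.T
    b=(abs(Q[...,0])<80)&(abs(Q[...,1]-79)<60)&(Q[...,2]>39)&(Q[...,2]<50);q=Q[b][:,:2];v=np.linalg.svd(q-q.mean(0))[2][0];print("bar dir",np.degrees(np.arctan2(v[0],v[1])),len(q))
E
```

```text
t 0.1 TCPpanel [-344.8  342.8  344. ] turn[6deg] [-4.07 -2.95 12.42] shift now-frame [-461.  -143.4   27.4] shift target-frame [-251.8  353.   214. ] q [ 0.99  0.31  1.5  -0.    1.33 -0.22] F [-0.5  0.2 -0.6] w 1.0
bar dir 178.01822496089295 94
bar dir -3.419632820820751 108
```

Request:
servo_tool:
  commands:
    - [-1,[0,0,0],[-0.31,-0.23,0.92]]
    - [-1,[0,0,0],[-0.31,-0.23,0.92]]
    - [-1,[0,0,0],[-0.31,-0.23,0.92]]
    - [-1,[0,0,0],[-0.31,-0.23,0.92]]
    - [-1,[0,0,0],[-0.31,-0.23,0.92]]
    - [-1,[0,0,0],[-0.31,-0.23,0.92]]
    - [-1,[0,0,0],[-0.31,-0.23,0.92]]
    - [-1,[0,0,0],[-0.31,-0.23,0.92]]
    - [-1,[0,0,0],[-0.31,-0.23,0.92]]
    - [-1,[0,0,0],[-0.31,-0.23,0.92]]

```text
time_s: 0.93
eef_pos: [182.8, 491.9, 231.1]
ee_rot: [0.141, 0.608, 0.77, 0.133]
force: [0.4, -0.4, -0.4]
grip_width: 0.997
grip_force: 0.0
```

Request:
servo_tool:
  commands:
    - [-1,[0,0,0],[-0.31,-0.23,0.92]]
    - [-1,[0,0,0],[-0.31,-0.23,0.92]]
    - [-1,[0,0,0],[-0.31,-0.23,0.92]]
    - [-1,[0,0,0],[0,0,0]]
    - [-1,[0,0,0],[0,0,0]]

```text
time_s: 1.35
eef_pos: [182.6, 492.2, 230.9]
ee_rot: [0.177, 0.707, 0.665, 0.166]
force: [0.4, 0.2, 0.3]
grip_width: 1.0
grip_force: 0.0
```

```bash
python3 -c "
from h import *
plan(toW([-.8,78.8,130]),-2.7)"
```

```text
t 1.35 TCPpanel [-345.   343.1  344.2] turn[6deg] [ 0.01 -0.07 -0.29] shift now-frame [-271.4  339.6  212.5] shift target-frame [-280.2  331.3  214.2] q [ 1.21  0.29  1.61 -0.52  1.14  1.47] F [0.4 0.2 0.3] w 1.0
```

Request:
servo_tool:
  commands:
    - [-1,[0,0,0],[0,-0.07,-0.29]]
    - [-1,[-0.022,0.026,0.0165],[0,0,0]]
    - [-1,[-0.022,0.026,0.0165],[0,0,0]]
    - [-1,[-0.022,0.026,0.0165],[0,0,0]]
    - [-1,[-0.022,0.026,0.0165],[0,0,0]]
    - [-1,[-0.022,0.026,0.0165],[0,0,0]]
    - [-1,[-0.022,0.026,0.0165],[0,0,0]]
    - [-1,[-0.022,0.026,0.0165],[0,0,0]]
    - [-1,[-0.022,0.026,0.0165],[0,0,0]]
    - [-1,[-0.022,0.026,0.0165],[0,0,0]]

```text
time_s: 2.18
eef_pos: [452.3, 280.7, 215.0]
ee_rot: [0.182, 0.697, 0.674, 0.162]
force: [0.1, 1.4, 0.8]
grip_width: 1.002
grip_force: 0.0
```

Request:
servo_tool:
  commands:
    - [-1,[-0.022,0.026,0.0165],[0,0,0]]
    - [-1,[-0.022,0.026,0.0165],[0,0,0]]
    - [-1,[-0.02,0.024,0.016],[0,0,0]]
    - [-1,[-0.018,0.021,0.016],[0,0,0]]
    - [-1,[0,0,0],[0,0,0]]
    - [-1,[0,0,0],[0,0,0]]

```text
time_s: 2.68
eef_pos: [564.2, 194.0, 204.3]
ee_rot: [0.182, 0.698, 0.673, 0.161]
force: [-0.3, 0.0, 0.3]
grip_width: 0.999
grip_force: 0.0
```

Run:
```python
from h import *;from rig import *
plan(toW([-.8,78.8,130]),-2.7)
c=capture("scene");cv2.imwrite("pics/s1.png",c["pixels"][:,:,::-1])
```

```text
t 2.68 TCPpanel [ -0.8  75.9 131. ] turn[6deg] [ 0.02  0.01 -0.05] shift now-frame [2.9 0.1 1. ] shift target-frame [2.9 0.1 1. ] q [ 0.19  0.29  1.69 -0.2   0.7   0.35] F [-0.3  0.   0.3] w 1.0
```

View pics/s1.png

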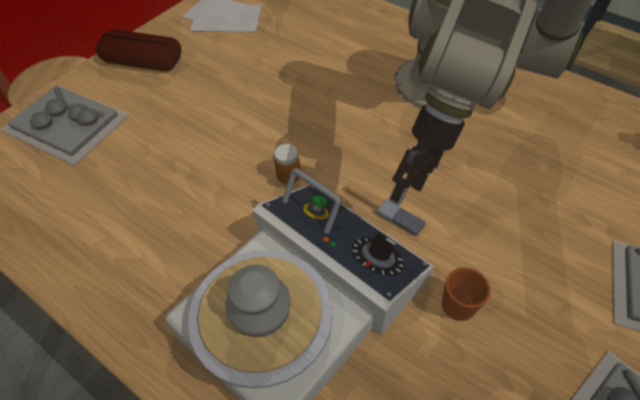

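The tool is tilted along the panel normal, with its fingers near (400,185) above the dial at (380,250). Nothing has been disturbed. Descending.

Request:
servo_tool:
  commands:
    - [-1,[0.003,0,0.015],[0,0,0]]
    - [-0.5,[0,0,0.02],[0,0,0]]
    - [-0.3,[0,0,0.02],[0,0,0]]
    - [-0.2,[0,0,0.02],[0,0,0]]
    - [-0.2,[0,0,0.015],[0,0,0]]
    - [-0.2,[0,0,0.01],[0,0,0]]
    - [-0.2,[0,0,0.008],[0,0,0]]
    - [-0.2,[0,0,0],[0,0,0]]
    - [-0.2,[0,0,0],[0,0,0]]
  squeeze: 20

```text
time_s: 3.48
eef_pos: [614.3, 195.0, 109.8]
ee_rot: [0.182, 0.698, 0.674, 0.161]
force: [0.3, 0.6, 0.5]
grip_width: 0.599
grip_force: 0.0
```

Run:
```python
from h import *;from rig import *
plan(toW([-.8,78.8,21]),-2.7)
c=capture("scene");cv2.imwrite("pics/s2.png",cv2.resize(c["pixels"][150:310,280:480,::-1],None,fx=3.5,fy=3.5,interpolation=2))
```

```text
t 3.48 TCPpanel [-1.2 80.8 24.2] turn[6deg] [ 0.02 -0.   -0.03] shift now-frame [-2.   0.3  3.2] shift target-frame [-2.   0.3  3.2] q [ 0.17  0.5   1.65 -0.24  0.52  0.39] F [0.3 0.6 0.5] w 0.6
```

View pics/s2.png

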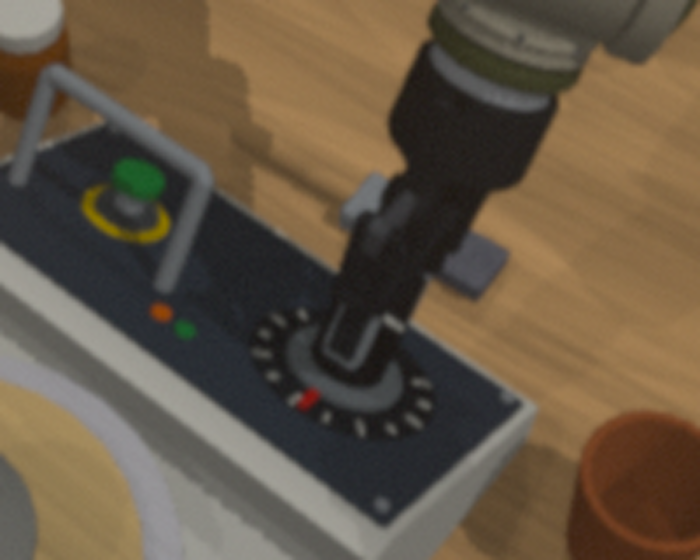

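The fingers straddle the bar, with one pad in front near (350,340) and the pointer end at (395,322). Closing.

Request:
servo_tool:
  commands:
    - [-0.2,[-0.002,0,0.002],[0,0,0]]
    - [0.2,[0,0,0],[0,0,0]]
    - [0.5,[0,0,0],[0,0,0]]
    - [0.8,[0,0,0],[0,0,0]]
    - [1,[0,0,0],[0,0,0]]
    - [1,[0,0,0],[0,0,0]]
    - [1,[0,0,0],[0,0,0]]
    - [1,[0,0,0],[0,0,0]]
    - [1,[0,0,0],[0,0,0]]
  squeeze: 20

```text
time_s: 4.28
eef_pos: [613.9, 192.6, 107.1]
ee_rot: [0.181, 0.698, 0.674, 0.16]
force: [-9.7, 0.2, 4.2]
grip_width: 0.16
grip_force: 23.5
```

Run:
```python
from h import *
plan(toW([-.8,78.8,21]),-2.7)
```

```text
t 4.28 TCPpanel [-2.6 78.4 22. ] turn[6deg] [-0.01  0.01 -0.04] shift now-frame [0.3 1.9 1. ] shift target-frame [0.3 1.9 1. ] q [ 0.17  0.5   1.65 -0.23  0.52  0.38] F [-9.7  0.2  4.2] w 0.16
```

Request:
servo_tool:
  commands:
    - [1,[0,-0.0015,0],[0,0,0]]
    - [1,[0,0,0],[0,0,0.5]]
    - [1,[0,0,0],[0,0,0.7]]
    - [1,[0,0,0],[0,0,0.7]]
    - [1,[0,0,0],[0,0,0.7]]
    - [1,[0,0,0],[0,0,0.7]]
    - [1,[0,0,0],[0,0,0.7]]
    - [1,[0,0,0],[0,0,0]]

```text
time_s: 4.95
eef_pos: [614.3, 192.5, 107.4]
ee_rot: [0.145, 0.823, 0.512, 0.196]
force: [-0.6, -0.2, 2.4]
grip_width: 0.159
grip_force: 22.7
```

Run:
```python
from h import *;from rig import *
plan(toW([-.8,78.8,21]),85.6)
print((F@np.array(sense()["force"])).round(1))
```

```text
t 4.95 TCPpanel [-2.1 78.3 22. ] turn[6deg] [ 0.02 -0.03 10.65] shift now-frame [1. 1. 1.] shift target-frame [ 1.4 -0.4  1. ] q [ 0.17  0.5   1.66 -0.24  0.51  0.8 ] F [-0.6 -0.2  2.4] w 0.16
[ 0.6 -0.3  2.4]
```

Forces are low, so continuing the turn (10.6 units left).

Request:
servo_tool:
  commands:
    - [1,[0,0,0],[0,0,0.9]]
    - [1,[0,0,0],[0,0,0.9]]
    - [1,[0,0,0],[0,0,0.9]]
    - [1,[0,0,0],[0,0,0.9]]
    - [1,[0,0,0],[0,0,0.9]]
    - [1,[0,0,0],[0,0,0.9]]
    - [1,[0,0,0],[0,0,0.9]]
    - [1,[0,0,0],[0,0,0.9]]
    - [1,[0,0,0],[0,0,0.9]]
    - [1,[0,0,0],[0,0,0.9]]

```text
time_s: 5.78
eef_pos: [614.9, 191.4, 107.8]
ee_rot: [0.041, 0.966, 0.083, 0.241]
force: [2.3, -8.8, 2.9]
grip_width: 0.162
grip_force: 22.7
```

Request:
servo_tool:
  commands:
    - [1,[0,0,0],[0,0,0.8]]
    - [1,[0,0,0],[0,0,0.8]]
    - [1,[0,0,0],[0,0,0]]
    - [1,[0,0,0],[0,0,0]]

```text
time_s: 6.12
eef_pos: [615.0, 191.2, 107.9]
ee_rot: [0.021, 0.97, 0.004, 0.243]
force: [1.6, -8.7, 4.7]
grip_width: 0.159
grip_force: 22.8
```

Run:
```python
from h import *;from rig import *
plan(toW([-.8,78.8,21]),85.6)
print((F@np.array(sense()["force"])).round(1))
```

```text
t 6.12 TCPpanel [-1.2 77.1 22.1] turn[6deg] [ 0.02 -0.04  0.09] shift now-frame [ 0.6 -1.7  1.1] shift target-frame [ 0.6 -1.7  1.1] q [ 0.17  0.5   1.65 -0.24  0.51  1.91] F [ 1.6 -8.7  4.7] w 0.16
[ 4.3 -8.5  3.1]
```

Request:
servo_tool:
  commands:
    - [1,[0,0.0012,0],[0,0,0.1]]
    - [1,[0,0,0],[0,0,0]]
    - [0.4,[0,0,0],[0,0,0]]
    - [0,[0,0,0],[0,0,0]]
    - [-0.2,[0,0,0],[0,0,0]]
    - [-0.2,[0,0,0],[0,0,0]]
    - [-0.2,[0,0,-0.01],[0,0,0]]
    - [-0.2,[0,0,-0.03],[0,0,0]]
    - [-0.2,[0,0,-0.04],[0,0,0]]
    - [-0.2,[0,0,-0.04],[0,0,0]]

```text
time_s: 6.95
eef_pos: [556.1, 195.8, 213.7]
ee_rot: [0.019, 0.97, -0.002, 0.242]
force: [0.4, 0.6, 1.0]
grip_width: 0.6
grip_force: 0.0
```

Request:
servo_tool:
  commands:
    - [0,[0,0,-0.04],[0,0,0]]
    - [0.5,[0,0,-0.03],[0,0,0]]
    - [1,[0.04,0,0],[0,0,0]]
    - [1,[0.04,0,0],[0,0,0]]
    - [1,[0,0,0],[0,0,0]]
    - [1,[0,0,0],[0,0,0]]

```text
time_s: 7.45
eef_pos: [595.7, 198.6, 312.8]
ee_rot: [0.018, 0.97, -0.003, 0.243]
force: [-2.1, 0.4, -0.2]
grip_width: 0.0
grip_force: 0.0
```

Run:
```python
from h import *;from rig import *
plan(toW([-.8,78.8,150]),85.6)
im=[]
for n,(x0,y0) in(("top",(235,140)),("scene",(340,220))):
    c=capture(n);np.savez(f"pics/{n}3.npz",**c);im.append(cv2.resize(c["pixels"][y0:y0+70,x0:x0+70,::-1],None,fx=5.6,fy=5.6,interpolation=2))
    Q=(cloud(load(n+"3"))-pc)@F.T;V=c["pixels"].max(-1)
    b=(abs(Q[...,0])<35)&(abs(Q[...,1]-79)<35)&(Q[...,2]>39)&(Q[...,2]<50)&(c["z_map"]>0);q=Q[b][:,:2]
    if len(q)>20:
        v=np.linalg.svd(q-q.mean(0))[2][0];v*=np.sign(v[0]);print(n,"bar",len(q),q.mean(0),np.ptp(q,axis=0),"dir from +x to +y",np.degrees(np.arctan2(v[1],v[0])))
cv2.imwrite("pics/d3.png",np.hstack(im))
```

```text
t 7.45 TCPpanel [ 77.6  82.9 212.2] turn[6deg] [ 0.   -0.03 -0.03] shift now-frame [-78.7  -1.6  62. ] shift target-frame [-78.5  -1.9  62.2] q [ 0.19  0.27  1.42 -0.15  0.98  1.82] F [-2.1  0.4 -0.2] w 0.0
scene bar 93 [ 1.14147959 80.37411277] [43.38701068 16.51598228] dir from +x to +y 4.106654106507295
```

View pics/d3.png

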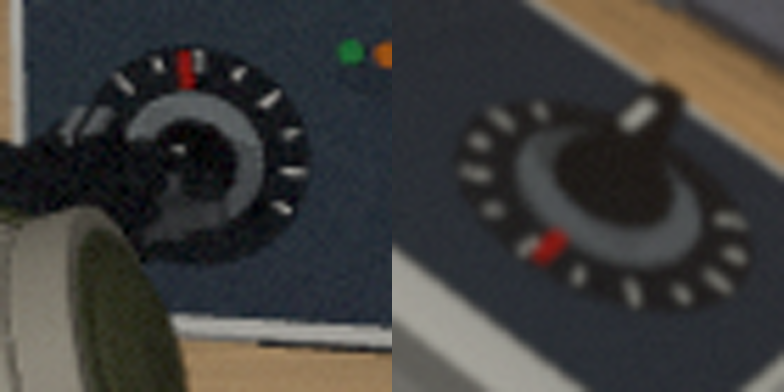

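The top half shows the red marker at (268,152), with the arm partly covering the dial. The scene half shows the marker at (368,263) and the pointer line near (384,240). I'll place that line on the bar's top plane.

Run:
```python
from h import *
c=load("scene3")
for q in([1,80,44],[22,81.5,44],[-20,79,44],[14,81,44]): print(q,proj(c,toW(q)))
print("ptr",F@(onplane(c,(384,240),pc+44*nrm,nrm)-pc))
px=c["pixels"].astype(int);m=np.zeros((400,640),bool);m[225:255,370:400]=1
m&=px.min(-1)>110;v,u=np.nonzero(m);print(list(zip(u,v,px[m].min(-1))))
mk=(px[...,0]>120)&(px[...,1]<60);mk[:,:350]=0;mk[:,385:]=0;mk[:250]=0;mk[280:]=0;v,u=np.nonzero(mk);print("mark",F@(onplane(c,(u.mean(),v.mean()),pc+6*nrm,nrm)-pc))
```

```text
[1, 80, 44] [385.36500295 238.99993684]
[22, 81.5, 44] [380.57998852 243.122644  ]
[-20, 79, 44] [390.18633227 235.17052637]
[14, 81, 44] [382.45488794 241.5550272 ]
ptr [ 6.56790895 80.13275744 44.        ]
[(np.int64(376), np.int64(227), np.int64(111)), (np.int64(384), np.int64(239), np.int64(129)), (np.int64(385), np.int64(239), np.int64(125)), (np.int64(394), np.int64(239), np.int64(111)), (np.int64(382), np.int64(240), np.int64(111)), (np.int64(383), np.int64(240), np.int64(130)), (np.int64(384), np.int64(240), np.int64(130)), (np.int64(385), np.int64(240), np.int64(112)), (np.int64(395), np.int64(240), np.int64(113)), (np.int64(382), np.int64(241), np.int64(124)), (np.int64(383), np.int64(241), np.int64(128))]
mark [44.90618365 82.6747848   6.        ]
```

The pointer lies about 1° from the marker direction and on the same side, so the dial is set and released. Next I go over to the plunger with the fingers shut, staying above the guard.

Request:
servo_tool:
  commands:
    - [1,[-0.015,0.03,0.01],[0,0,0]]
    - [1,[-0.015,0.03,0.01],[0,0,0]]
    - [1,[-0.015,0.03,0.01],[0,0,0]]
    - [1,[-0.015,0.03,0.01],[0,0,0]]
    - [1,[-0.015,0.03,0.01],[0,0,0]]
    - [1,[-0.006,0.015,0.01],[0,0,0]]
    - [1,[0,0,0],[0,0.6,0.1]]
    - [1,[0,0,0],[0,0.6,0.1]]
    - [1,[0,0,0],[0,0,0]]
    - [1,[0,0,0],[0,0,0]]

```text
time_s: 8.38
eef_pos: [548.6, 31.7, 226.4]
ee_rot: [0.016, 0.953, -0.011, 0.302]
force: [0.5, 0.8, 0.1]
grip_width: 0.002
grip_force: 0.0
```

Run:
```python
from h import *
plan(toW([-7,-85.8,60]),87)
```

```text
t 8.38 TCPpanel [  7.2 -87.1 151.9] turn[6deg] [-0.02 -1.2   0.01] shift now-frame [-25.4  -2.   89.4] shift target-frame [-14.1  -2.1  91.9] q [-0.19  0.1   1.91  0.14  0.53  1.3 ] F [0.5 0.8 0.1] w 0.0
```

Request:
servo_tool:
  commands:
    - [1,[-0.0254,-0.002,0],[0,0,0]]
    - [1,[0,0,0.03],[0,0,0]]
    - [1,[0,0,0.03],[0,0,0]]
    - [1,[0,0,0.02],[0,0,0]]
    - [1,[0,0,0.01],[0,0,0]]
    - [1,[0,0,0],[0,0,0]]
    - [1,[0,0,0],[0,0,0]]

```text
time_s: 8.97
eef_pos: [581.0, 30.7, 138.7]
ee_rot: [0.016, 0.953, -0.011, 0.302]
force: [0.5, -0.7, 0.0]
grip_width: -0.002
grip_force: 0.0
```

Run:
```python
from h import *;from rig import *
plan(toW([-7,-85.8,30]),87)
im=[]
for n,(x0,y0) in(("top",(290,130)),("scene",(265,150))):
    c=capture(n);im.append(cv2.resize(c["pixels"][y0:y0+80,x0:x0+80,::-1],None,fx=4.9,fy=4.9,interpolation=2))
cv2.imwrite("pics/d4.png",np.hstack(im))
```

```text
t 8.97 TCPpanel [ -5.5 -85.7  59.2] turn[6deg] [-0.02 -1.21  0.02] shift now-frame [-5.2  0.1 28.7] shift target-frame [-1.5  0.1 29.2] q [-0.18  0.3   1.93  0.22  0.31  1.23] F [ 0.5 -0.7  0. ] w -0.0
```

View pics/d4.png

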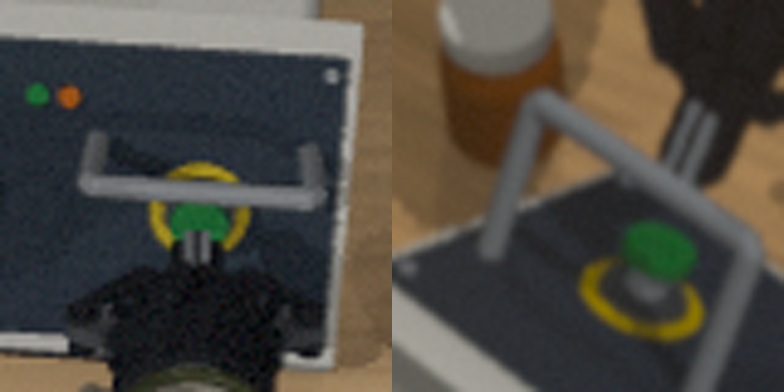

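The shut fingers sit below the guard bar and line up with the green cap at top pixel (330,175). The tip is clear of the bar in both views. Moving in carefully.

Request:
servo_tool:
  commands:
    - [1,[-0.005,0,0.01],[0,0,0]]
    - [1,[0,0,0.01],[0,0,0]]
    - [1,[0,0,0.006],[0,0,0]]
    - [1,[0,0,0.004],[0,0,0]]
    - [1,[0,0,0.003],[0,0,0]]
    - [1,[0,0,0],[0,0,0]]

```text
time_s: 9.57
eef_pos: [595.7, 29.1, 108.8]
ee_rot: [0.016, 0.953, -0.011, 0.303]
force: [-6.4, -0.5, 4.1]
grip_width: 0.002
grip_force: 2.7
```

Run:
```python
from h import *;from rig import *
plan(toW([-7,-85.8,12]),87)
print((F@np.array(sense()["force"])).round(1))
```

```text
t 9.57 TCPpanel [ -6.5 -86.   25.9] turn[6deg] [-0.02 -1.21  0.01] shift now-frame [-2.3 -0.2 13.7] shift target-frame [-0.5 -0.3 13.9] q [-0.18  0.38  1.91  0.27  0.24  1.18] F [-6.4 -0.5  4.1] w 0.0
[-3.7 -1.   6.6]
```

Request:
servo_tool:
  commands:
    - [1,[-0.0005,0,0.004],[0,0,0]]
    - [1,[-0.0005,0,0.004],[0,0,0]]
    - [1,[-0.0005,0,0.003],[0,0,0]]
    - [1,[-0.0005,0,0.003],[0,0,0]]
    - [1,[0,0,0.002],[0,0,0]]
    - [1,[0,0,0],[0,0,0]]
    - [1,[0,0,0],[0,0,0]]

```text
time_s: 10.15
eef_pos: [602.4, 28.9, 97.3]
ee_rot: [0.016, 0.953, -0.011, 0.303]
force: [-41.7, -2.2, 39.8]
grip_width: 0.001
grip_force: 27.3
```

Run:
```python
from h import *;from rig import *
plan(toW([-7,-85.8,12]),87)
print((F@np.array(sense()["force"])).round(1))
```

```text
t 10.15 TCPpanel [ -6.  -85.8  12.6] turn[6deg] [-0.02 -1.23  0.02] shift now-frame [-1.1 -0.   0.5] shift target-frame [-1.  -0.   0.6] q [-0.17  0.41  1.9   0.29  0.22  1.15] F [-41.7  -2.2  39.8] w 0.0
[-17.9  -5.5  54.6]
```

The TCP is 12.6 mm out and the force has jumped, so the plunger is on its hard stop. Easing slightly and holding for over a second.

Request:
servo_tool:
  commands:
    - [1,[0,0,-0.0005],[0,0,0]]
    - [1,[0,0,0],[0,0,0]]
    - [1,[0,0,0],[0,0,0]]
    - [1,[0,0,0],[0,0,0]]
    - [1,[0,0,0],[0,0,0]]
    - [1,[0,0,0],[0,0,0]]
    - [1,[0,0,0],[0,0,0]]
    - [1,[0,0,0],[0,0,0]]
    - [1,[0,0,0],[0,0,0]]
    - [1,[0,0,0],[0,0,0]]

```text
time_s: 10.98
eef_pos: [602.2, 28.8, 97.4]
ee_rot: [0.016, 0.953, -0.011, 0.303]
force: [-35.2, -2.2, 34.1]
grip_width: 0.001
grip_force: 23.2
```

Request:
servo_tool:
  commands:
    - [1,[0,0,0],[0,0,0]]
    - [1,[0,0,0],[0,0,0]]
    - [1,[0,0,0],[0,0,0]]
    - [1,[0,0,0],[0,0,0]]
    - [1,[0,0,0],[0,0,0]]
    - [1,[0,0,0],[0,0,0]]

```text
time_s: 11.48
eef_pos: [602.2, 28.8, 97.4]
ee_rot: [0.016, 0.953, -0.011, 0.303]
force: [-35.2, -2.5, 33.9]
grip_width: 0.002
grip_force: 23.2
```

Request:
servo_tool:
  commands:
    - [1,[0,0,-0.006],[0,0,0]]
    - [1,[0,0,-0.01],[0,0,0]]
    - [1,[0,0,-0.02],[0,0,0]]
    - [1,[0,0,-0.03],[0,0,0]]
    - [1,[0,0,-0.04],[0,0,0]]
    - [1,[0,0,-0.04],[0,0,0]]
    - [1,[0,0,-0.04],[0,0,0]]
    - [1,[0,0,0],[0,0,0]]
    - [1,[0,0,0],[0,0,0]]

```text
time_s: 12.23
eef_pos: [496.0, 35.4, 249.7]
ee_rot: [0.017, 0.952, -0.011, 0.306]
force: [0.7, -0.6, -0.7]
grip_width: -0.005
grip_force: 0.0
```

Run:
```python
from h import *;from rig import *
plan(toW([-7,-85.8,12]),87)
c=capture("scene");np.savez("pics/scene5.npz",**c);cv2.imwrite("pics/d5.png",cv2.resize(c["pixels"][140:330,230:500,::-1],None,fx=2.9,fy=2.9,interpolation=2))
Q=(cloud(load("scene5"))-pc)@F.T
hsv=cv2.cvtColor(c["pixels"],cv2.COLOR_RGB2HSV).astype(int)
h=(abs(Q[...,0]+4)<25)&(abs(Q[...,1]+83)<25)&(hsv[...,0]>50)&(hsv[...,0]<80)&(hsv[...,1]>130)&(Q[...,2]>5);print("cap",Q[h].mean(0))
b=(abs(Q[...,0])<35)&(abs(Q[...,1]-79)<35)&(Q[...,2]>39)&(Q[...,2]<50);q=Q[b][:,:2];v=np.linalg.svd(q-q.mean(0))[2][0];print("bar",np.degrees(np.arctan2(v[1],v[0])))
```

```text
t 12.23 TCPpanel [-28.5 -87.6 197.1] turn[6deg] [-0.   -1.28  0.01] shift now-frame [ -3.3  -0.6 186.4] shift target-frame [ 21.5  -0.7 185.1] q [-0.21 -0.06  2.    0.15  0.58  1.29] F [ 0.7 -0.6 -0.7] w -0.0
cap [ -2.65253926 -81.94726262  28.4331165 ]
bar 3.382528145407217
```

View pics/d5.png

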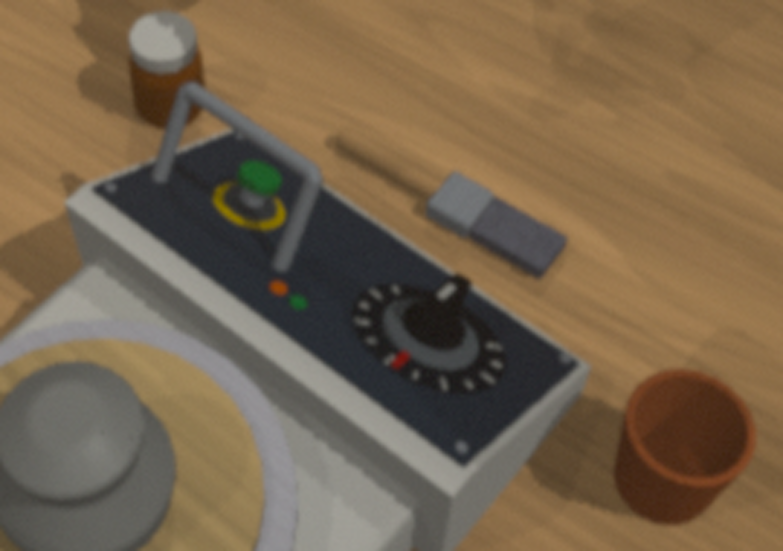

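The plunger cap at (260,178) is back out: 28.4 mm measured, and 28.3 mm by the same view at the start. The pointer line at (447,290) still lies toward the red marker at (400,358). Cup, jar and brush are unmoved and the arm is clear, so I'm handing in.

```bash
python3 -c "
from rig import *
print(finish_job())"
```

```text
the job is handed in; nothing more can be done
None
```

I turned the dial to the red marker (within about 1° by camera) and released it, then held the plunger home for over 1.3 s. It sprang back out, the cup, jar and brush stayed in place, and I handed the job in at about 12 s; no verdict was returned.

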